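Clamp the tea jar shut with its wing nut

ROBOT

A 6-joint arm with a two-finger parallel gripper is mounted at the origin on the work surface. World frame = base frame: x ahead of the robot, y to its left, z up, the work surface at z = 0. Lengths are in m, angles in rad, forces in N, time in s.
With the tool pointing down it reaches from about 0.35 to 0.85 m from the base axis. Payload 8.1 kg.
Tool frame: the origin (TCP) lies at the centre of the arm's flange, where the gripper is bolted on; the fingertips stand arm.tip_extent ahead of it and the grasp point (between the pads) lies 155 mm ahead of it (arm.tip_extent is the distance from the TCP to the fingertips, in m); x points along the fingers, y is the direction in which the jaws open and shut, and the axes are right-handed (so a half turn about x gives the same grasp; the last joint's range is limited). The gripper opens to 85 mm and grips with 20 to 120 N. Pads are 22 mm wide; open, the fingers measure 114 mm over their backs; the gripper's body (76 mm by 85 mm) begins 54 mm behind the grasp point. The pads swing forward as they close: fully open they stand 13 mm farther back than shut.
Start: joints at [-1.246, 0.13, 1.488, -0, 1.523, -0.085], TCP at [0.239, -0.55, 0.405] pointing down, gripper open.
Joint ranges: [-2.96, 2.96], [-0.89, 2.26], [0.02, 2.5], [-1.34, 4.48], [0, 2.73], [-2.66, 2.66]. Speed limits (rad/s): [2.39, 2.39, 2.79, 3.14, 3.14, 3.14].

INTERFACE

Orientations are given as [roll, pitch, yaw] about the fixed x, y, z axes, in that order (R = Rz(yaw) Ry(pitch) Rx(roll)).
In Python, from cell import arm gives the robot as it stands.
- The arm moves only by the shell command python3 -m handwheel 'ROWS' [FORCE]. ROWS is JSON, a list that holds one entry, the list of rows, each a list of 7 numbers: the shift along the world's x, y, z in units of 40 mm (1.0 is 40 mm), then the turn, a rotation vector about the world's x, y, z in units of 8 degrees (1.0 is 8 degrees), then the finger opening in mm, from 0 to 85.4. In form: [[[tx, ty, tz, ax, ay, az, grip], ...]]. A call has 1 to 20 rows; each row is the pose to reach, as a shift and turn from the pose commanded when the call began; what a row does not reach only later rows make up. A row lasts 1/8 s, in which the tool goes at most 62.5 mm and 10.7 degrees, less where a joint would pass 70% of its speed; a pose out of reach is approached as far as the arm can. A call with a gripper value outside its range is refused whole. The fingers move at their own pace and stop on an object; FORCE is the grip in N (left out, the last holds). Time passes only in rows, so rows that repeat a pose let the fingers close. It gives the time, the measured TCP pose, the force and the opening at its end, in the units of the state.
- arm.read_state(): the state, without advancing time (a new reading comes with each control period).
- arm.get_image(name): name is "scene" or "top" or "wrist"; returns the picture (384x512x3 uint8, red, green, blue); there is no depth.
- arm.get_calibration(name): a dict with "camera_matrix" (3x3 intrinsics, pixels), "view" (4x4, takes a point from world to camera coordinates). Camera axes: x right, y up, looking along -z (the intrinsics and any distortion apply to the point x, -y, -z); pixel columns grow to the right and rows downward; lengths in m; the calibration is good to about 2 mm. A picture is of the moment at which its call begins: read the wrist's pose just before it. get_calibration takes no time and is no camera call; for the wrist camera it gives the pose at the moment of the call.
- arm.close_job(): hands the job in, once; it reports no verdict.
Trained networks look in the newest picture that a camera, given by its name, has taken for a name from the list of things; names that differ only in an ending like _2 or _b are one class to them, and where a whole thing is asked for, a point or a joint stands for the part that bears it (a point fixed in the world has none). Each returns a list of dicts, best first, with "score" (0 to 1); they miss things now and then, are a little off and sometimes report something else, mostly with a low value. They report only what shows in the picture. A call takes as long as a camera call. They do not tell look-alikes from the thing itself.
- arm.cut_out(camera, query): "region" (384x512 bool, what is visible of it) and "uv" ([column, row] in pixels, amid what is visible of it).
The state is a dict: "time_s": time; "joint_positions": joint angles; "qvel": joint speeds; "effort": joint torques, N m; "position": TCP position; "ee_rot": TCP orientation; "wrist_force": force on the tool from outside, world axes, zero at the start; "ft_torque": the same for the moment, N m; "gripper_width": finger opening in m.
Only numpy, scipy, OpenCV 4.12 (cv2) and the standard library are available. Lean on these libraries where they do the work, as an engineer would, in place of code of your own. Each camera call takes 0.05 s, during which the arm holds its last target. There are 200 camera calls.

TASK

Clamp the tea jar shut: swing the jar stand's open clamp arm back over the lid until it stops against its catch, then turn the wing nut on the arm clockwise (seen from above), regripping as often as needed between the pivot post and the arm's knob, until it is fully tight and its foot presses firmly on the lid. Leave the lid sitting squarely on the jar and do not shift the other things on the ledge.

Things in the scene. Friction and masses are not known exactly. Their poses are not given: they have to be found in the camera images.
- press: Tea jar in its clamp stand, fixed. Base board 130 (x) by 200 (y) by 15 mm; origin on the ledge under the jar's centre. Round white jar, radius 46 mm, rim 75 mm up. Steel pivot post (radius 13 mm, top 165 mm up) 65 mm from the jar's axis towards +y; at x +12, y -80 mm the catch, a steel post with a cheek (top 121 mm up) behind the shut arm, on its +x side.
- pivot (a point): Point on the vertical pivot axis of the clamp arm, at the height of the arm's top face (119 mm above the ledge). Its axes are those of the stand.
- clamp_arm (a joint): Swing of the clamp arm about the pivot axis, rad. 0: shut, the arm lies over the jar along the stand's -y, against its stop. It grows as the arm opens, clockwise seen from above, its free end swinging towards the stand's -x (to the robot); largest 1.6. Stiff hinge (0.25 N m), it stays where left.
- swing_knob (a point): Grip point on the axis of the upright round knob (diameter 18, 43 mm tall) on the clamp arm near its free end, 130 mm from the pivot axis; 28 mm above the arm's top face, 15 mm below the knob's top. The arm is a dark steel bar 22 mm wide, 14 thick, 145 long, underside 105 mm above the ledge. This point's -y axis runs along the arm away from the pivot.
- nut_grip (a point): Grip point of the steel wing nut on the arm, on its turning axis, 65 mm from pivot axis and knob. Its two upright wings form a plate 74 mm long (this point's x) and 9 mm thick (its y), from 8 mm above this point (wing lobes 14 mm) down to a round hub (radius 12 mm) whose top is 21 mm below it. It is 161 mm above the ledge at joint 0 and sinks as the nut turns.
- wing_nut (a joint): Turn of the wing nut, rad, growing clockwise seen from above; 0 slack, hard stop at 4.2 (fully tight). It moves spindle and foot down 2 mm per rad. With the arm shut the foot meets the lid at about 2.5; from there a spring in the foot (3 N per mm) presses on the lid. Friction 0.08 N m holds the nut where it is left.
- foot: Round rubber foot (radius 14 mm, 8 mm thick) at the lower end of the spindle under the arm; origin at the centre of its underside, 5 mm above the lid when the nut is fully slack and the arm shut.
- lid: Loose wooden lid of the jar, a disc of radius 49 mm and 10 mm thick with a cork plug 8 mm deep below it; its top is 85 mm above the ledge. Origin at the centre of the plug's underside. About 80 to 150 g.
- kettle: Electric kettle on its base, radius 80 mm, 200 mm tall, handle to its -y. Origin under its centre. Leave alone.
- mug_a: Matte black mug, radius 39 mm, 90 mm tall, close behind the jar stand. Origin under its centre. Leave alone.
- mug_b: Matte black mug of the same size, on the robot's left. Origin under its centre. Leave alone.
- infuser: Stainless tea infuser ball, 58 mm across, 70 mm tall with its loop, close to the stand's catch side. Origin under its centre. Leave alone.
- coaster: Frosted glass coaster, radius 50 mm, 8 mm thick. Leave alone.
- trivet: Round silicone trivet, radius 80 mm, 6 to 8 mm thick. Leave alone.
- teaspoon: Tea spoon with a wooden handle, 150 mm long, lying on the ledge. Leave alone.
There are look-alikes about, which are no part of the job. What is shaped like the press but orange or pink is not meant.

How it is judged:
By the outcome, as a careful person would: the job done as asked, in the order asked, and still so for the second after the job is handed in, with the robot touching nothing.
It also fails if it takes over 66 s, if anything falls off the work surface, if the arm or the gripper's body presses on something with over 40 N, if the wrist force passes 120 N, or if a joint passes its speed limit or range.

## Working session

There is one attempt and no reset: what is moved stays moved. The work goes in short steps, Python scripts to look and compute and a shell command to move; the robot and the scene stay as the last step left them, time stands still between calls to the robot, and variables do not carry over. Pictures are saved under pics/ and viewed, about 8 in all and at most 12, crops included, and the job is handed in when it is done.

```bash
mkdir -p pics; ls; cat > h.py <<'E'
import numpy as np, cv2
from cell import arm
def save(img,n,crop=None,s=1):
    if crop: a,b,c,d=crop; img=img[b:d,a:c]
    img=cv2.resize(img,None,fx=s,fy=s,interpolation=cv2.INTER_CUBIC)
    cv2.imwrite('pics/'+n,img[:,:,::-1])
def ray(cal,uv):
    K=np.array(cal['camera_matrix']);V=np.array(cal['view'])
    d=np.linalg.inv(K)@[uv[0],uv[1],1]; d=np.array([d[0],-d[1],-d[2]])
    R=V[:3,:3];o=-R.T@V[:3,3];return o,R.T@d
def atz(cal,uv,z):
    o,d=ray(cal,uv);return o+d*(z-o[2])/d[2]
def proj(cal,p):
    K=np.array(cal['camera_matrix']);V=np.array(cal['view'])
    c=V[:3,:3]@np.array(p)+V[:3,3];q=K@[c[0],-c[1],-c[2]];return q[:2]/q[2]
E
python3 - <<'E'
from h import *
a=arm.get_image('scene');b=arm.get_image('top')
cv2.imwrite('pics/1.png',np.vstack([a,b])[:,:,::-1][:600*2])
save(a,'s.png');save(b,'t.png')
print(arm.read_state());print(arm.tip_extent)
print(arm.get_calibration('top'),arm.get_calibration('scene').keys())
for c in ('scene','top'):
  for q in ('press','clamp_arm','swing_knob','nut_grip','lid'):
    print(c,q,[(round(r['score'],2),np.round(r['uv']).tolist(),int(r['region'].sum())) for r in arm.cut_out(c,q)])
E
```

```text
pics
{'time_s': 0.1, 'joint_positions': array([-1.24641350e+00,  1.31067702e-01,  1.48915950e+00, -3.31488514e-05,
        1.52298402e+00, -8.53893807e-02]), 'qvel': array([ 0.0001583 , -0.00226612, -0.00222741, -0.0003123 , -0.0022888 ,
       -0.00144542]), 'effort': array([ 1.52204535e-03, -5.70948637e+01, -5.01942873e+01, -1.08820984e-04,
        7.99973641e-03, -7.62603668e-05]), 'position': array([ 0.23899612, -0.55012586,  0.40376579]), 'ee_rot': array([-1.63573313,  1.56917743,  1.91563334]), 'wrist_force': array([ 0.54624672, -0.35859798,  0.67223404]), 'ft_torque': array([ 0.00270497, -0.01733075,  0.00282224]), 'gripper_width': 0.08551183119632891}
0.1734
{'camera_matrix': array([[399.92790361,   0.        , 262.37508064],
       [  0.        , 399.92790361, 194.57089027],
       [  0.        ,   0.        ,   1.        ]]), 'view': array([[ 0.02265419, -0.99974106, -0.00214327, -0.02198926],
       [ 0.99669172,  0.02241761,  0.07812208, -0.53858948],
       [-0.0780538 , -0.00390597,  0.9969415 , -1.24722353],
       [ 0.        ,  0.        ,  0.        ,  1.        ]])
[... 299 characters left out ...]
236), (0.36, [283.0, 206.0], 1529)]
scene swing_knob [(0.87, [283.0, 173.0], 310), (0.62, [207.0, 188.0], 272), (0.52, [270.0, 100.0], 279)]
scene nut_grip [(0.49, [287.0, 168.0], 101), (0.41, [292.0, 195.0], 467)]
scene lid [(0.78, [292.0, 196.0], 478)]
top press [(0.94, [130.0, 270.0], 2774), (0.88, [230.0, 173.0], 1819), (0.74, [290.0, 240.0], 2595)]
top clamp_arm [(0.95, [114.0, 272.0], 579), (0.88, [228.0, 178.0], 428), (0.84, [294.0, 243.0], 402)]
top swing_knob [(0.91, [120.0, 271.0], 494), (0.84, [297.0, 244.0], 373), (0.74, [226.0, 178.0], 386)]
top nut_grip [(0.74, [118.0, 275.0], 215), (0.61, [294.0, 168.0], 252)]
top lid [(0.73, [243.0, 161.0], 790), (0.38, [230.0, 176.0], 1906)]
```

View pics/s.png

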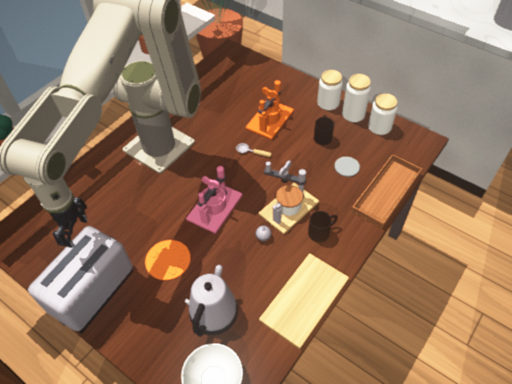

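View pics/t.png

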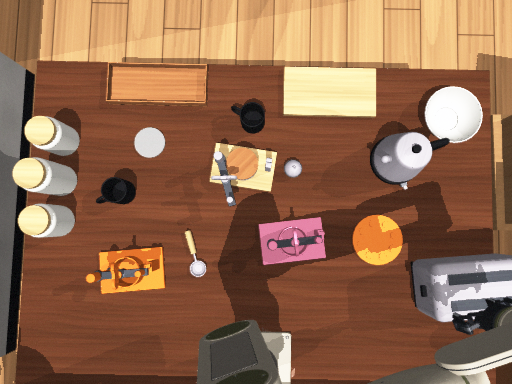

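Candidates for the press: orange (top 130,270), pink (top 292,240) and the natural-wood one with the white jar (top 243,168; scene 288,203). By the description it is the wooden one. A close crop comes next.

```bash
python3 - <<'E'
from h import *
a=cv2.imread('pics/s.png')[:,:,::-1];b=cv2.imread('pics/t.png')[:,:,::-1]
A=cv2.resize(a[145:245,240:340],None,fx=4,fy=4,interpolation=2);B=cv2.resize(b[125:225,190:290],None,fx=4,fy=4,interpolation=2)
save(np.hstack([A,B]),'c.png')
E
```

```text
(no output)
```

View pics/c.png

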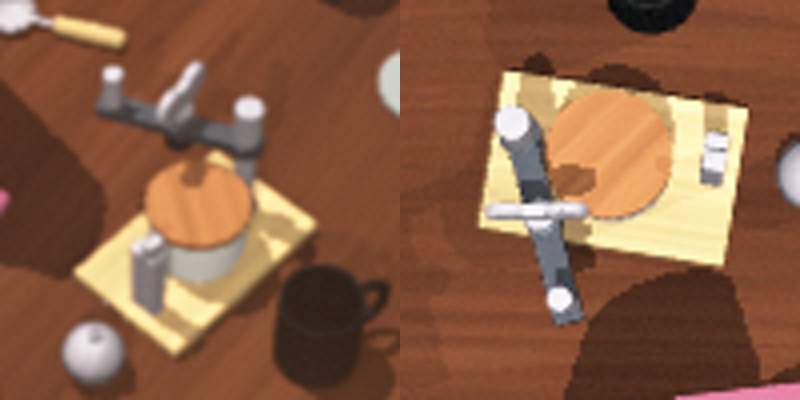

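Wooden stand confirmed (white jar, steel arm open by around 80°, post at top px 219,156, knob 230,199, nut about 224,177). Now compute positions.

```bash
python3 - <<'E'
from h import *
c=arm.get_calibration('top')
P=lambda x,y,z:atz(c,(190+x/4,125+y/4),z)
post=P(115,124,.165);knob=P(160,298,.162);lid=P(212,153,.085);n1=P(92,210,.165);n2=P(184,209,.165);nut=(n1+n2)/2
cor=[P(*k,.015) for k in ((105,70),(348,107),(325,265),(80,228))]
for k in cor: print(k.round(3))
print('post',post,'knob',knob,'lid',lid,'nut',n1,n2,nut)
print(np.linalg.norm((knob-post)[:2]),np.linalg.norm((nut-post)[:2]),np.linalg.norm((lid-post)[:2]))
A=lambda v:np.degrees(np.arctan2(v[1],v[0]))
print('stand y dir',A(post-lid),A(cor[0]-cor[1]),A(cor[3]-cor[2]),'arm dir',A(knob-post),A(nut-post),'nut x',A(n1-n2))
print('ctr',sum(cor)/4)
for k in cor:pass
from scipy.spatial.transform import Rotation as R
s=arm.read_state();print(R.from_euler('xyz',s['ee_rot']).as_matrix().round(3))
for q in ('infuser','mug_a','kettle'):
  arm.cut_out('top',q) and print(q,[(round(r['score'],2),atz(c,r['uv'],.05).round(3)) for r in arm.cut_out('top',q)])
E
```

```text
[0.704 0.142 0.015]
[ 0.678 -0.054  0.015]
[ 0.551 -0.038  0.015]
[0.576 0.158 0.015]
post [0.6344493  0.11561767 0.165     ] knob [0.51194638 0.08043376 0.162     ] lid [0.62778249 0.05076531 0.085     ] nut [0.57282815 0.12992399 0.165     ] [0.57499034 0.06508196 0.165     ] [0.57390925 0.09750298 0.165     ]
0.12745537714705332 0.06319208464729462 0.06519413098150943
stand y dir 84.13062467658933 82.51518568978256 82.66568344191721 arm dir -163.97547407410246 -163.3418551430739 nut x 91.90984951484911
ctr [0.62732308 0.05235009 0.015     ]
[[ 0.     0.398 -0.917]
 [-0.    -0.917 -0.398]
 [-1.     0.    -0.   ]]
infuser [(0.83, array([ 0.621, -0.102,  0.05 ])), (0.66, array([0.632, 0.053, 0.05 ])), (0.47, array([0.579, 0.108, 0.05 ]))]
mug_a [(0.76, array([0.543, 0.444, 0.05 ])), (0.55, array([0.778, 0.028, 0.05 ])), (0.19, array([0.699, 0.352, 0.05 ]))]
kettle [(0.33, array([0.593, 0.081, 0.05 ]))]
```

```bash
python3 -m handwheel '[[[1,2.5,0.5,0,0,0,60],[2,5,0.5,0,0,-0.5,60],[3.2,7.5,0.5,0,0,-0.94,60],[4.3,10,0.5,0,0,-0.94,60],[5.4,12.5,0.5,0,0,-0.94,60],[6.4,14.8,0.5,0,0,-0.94,60],[6.775,15.73,0.5,0,0,-0.94,60],[6.775,15.73,0,0,0,-0.94,60],[6.775,15.73,0,0,0,-0.94,60],[6.775,15.73,0,0,0,-0.94,60],[6.775,15.73,0,0,0,-0.94,60]]]' 40
python3 - <<'E'
from h import *
c=arm.get_calibration('wrist');a=arm.get_image('wrist');save(a,'w1.png')
s=arm.read_state();print(s['position'],s['ee_rot'],s['joint_positions'])
for p in ((.635,.1158,.165),(.510,.079,.162),(.5725,.0975,.169)):print(proj(c,p))
for q in ('swing_knob','nut_grip'):
  print([(round(r['score'],2),r['uv']) for r in arm.cut_out('wrist',q)])
E
```

```text
time_s: 2.28
position: [0.5105, 0.081, 0.405]
ee_rot: [2.749, 1.57, -0.114]
wrist_force: [1.3, -0.6, -0.8]
gripper_width: 0.0602
[0.51161007 0.08677165 0.4036206 ] [-1.98828804  1.56652839  1.43547569] [ 0.06762875 -0.09019155  1.71371659  0.00418635  1.51720783  1.35603157]
[252.51943898  21.98865296]
[253.68292024 208.32355601]
[253.04908112 124.34663309]
[(0.76, [393.0, 366.2]), (0.56, [249.0, 122.6]), (0.46, [427.2, 123.2])]
[(0.93, [394.2, 372.4]), (0.68, [245.6, 118.2])]
```

View pics/w1.png

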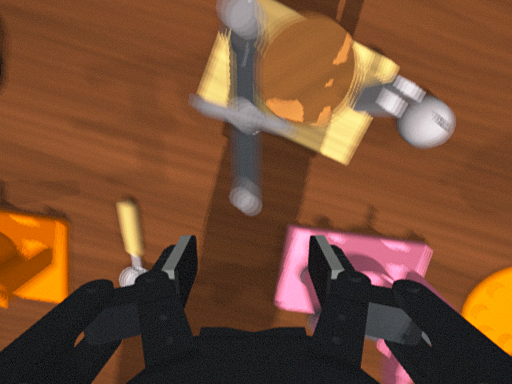

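The wrist view is smeared because the arm was still settling: knob at about (246,200), nut (247,118), post (240,15). I'll let it settle and retake.

```bash
python3 -m handwheel '[[[0,0,0,0,0,0,60],[0,0,0,0,0,0,60],[0,0,0,0,0,0,60]]]' 
python3 - <<'E'
from h import *
c=arm.get_calibration('wrist');a=arm.get_image('wrist');save(a,'w2.png',(140,0,396,240),3 if 0 else 2.4)
s=arm.read_state();print(s['position'],s['ee_rot'],s['joint_positions'])
for p in ((.635,.1158,.165),(.510,.079,.162),(.5725,.0975,.169)):print(proj(c,p))
E
```

```text
time_s: 2.8
position: [0.51, 0.0778, 0.4051]
ee_rot: [2.837, 1.57, -0.028]
wrist_force: [0.3, -0.4, -0.3]
gripper_width: 0.0604
[0.5099938  0.07790986 0.40503082] [2.8790364  1.57013865 0.01431034] [ 5.21978971e-02 -9.88498540e-02  1.71925667e+00 -2.49434743e-05
  1.52052862e+00  1.34612887e+00]
[247.59087529  19.39712795]
[249.97751563 206.44501968]
[248.67651902 122.11671431]
```

View pics/w2.png

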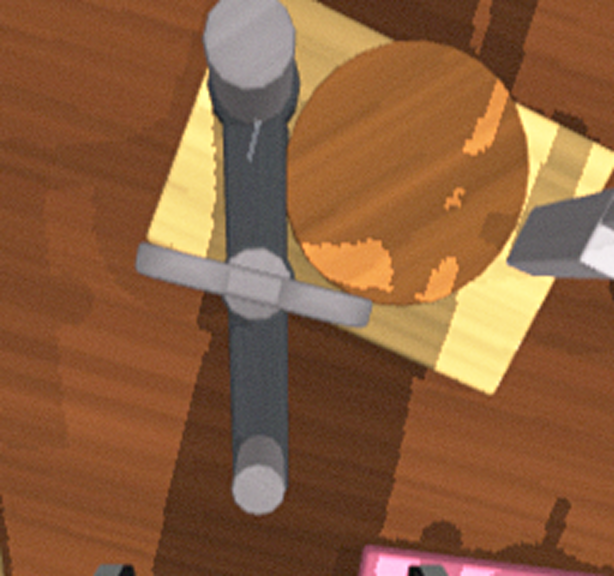

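Clear view: knob top at full-image px (247.9,203.8), post (243.8,17.9), nut centre (245.8,118.8), wing ends (199,107) and (292,130).

```bash
python3 - <<'E'
from h import *
c=arm.get_calibration('wrist')
post=atz(c,(243.8,17.9),.165);k=atz(c,(247.9,203.8),.162);n1=atz(c,(198.8,107.5),.167);n2=atz(c,(292.5,130.4),.167)
A=lambda v:np.degrees(np.arctan2(v[1],v[0]))
print(post,k,(n1+n2)/2,np.linalg.norm((k-post)[:2]),np.linalg.norm(n1-n2),'arm',A(k-post),'nut',A(n1-n2))
lid=atz(c,(140+408/2.4,172/2.4),.085);print(lid,A(post-lid),np.linalg.norm((post-lid)[:2]))
from scipy.spatial.transform import Rotation as R
r=R.from_euler('xyz',arm.read_state()['ee_rot']).as_matrix();print('jaw',A(r[:,1]),r.round(3))
E
```

```text
[0.63514063 0.11858781 0.165     ] [0.51169508 0.08133406 0.162     ] [0.57396478 0.0999454  0.167     ] 0.12894435401375626 0.0683689241642774 arm -163.20708404430437 nut 92.57116266316822
[0.63019009 0.05446068 0.085     ] 85.58558634661648 0.0643179373287438
jaw -74.13671558980758 [[ 0.001  0.273 -0.962]
 [ 0.    -0.962 -0.273]
 [-1.     0.    -0.001]]
```

```bash
python3 -m handwheel '[[[0.025,0.06,-0.8,0,0,0,50],[0.025,0.06,-1.6,0,0,0,50],[0.025,0.06,-2.3,0,0,0,50],[0.025,0.06,-2.5,0,0,0,50],[0.025,0.06,-2.5,0,0,0,50],[0.025,0.06,-2.5,0,0,0,8],[0.025,0.06,-2.5,0,0,0,8],[0.025,0.06,-2.5,0,0,0,8],[0.025,0.06,-2.5,0,0,0,8],[0.025,0.06,-2.5,0,0,0,8],[0.025,0.06,-2.5,0,0,0,8]]]' 40
python3 - <<'E'
from h import *
s=arm.read_state();p0=s['position'];print(s)
piv=np.array([.635,.1175]);a0=np.radians(-163.4);r=.13
for d in range(0,73,6):
  a=a0+np.radians(d); v=r*np.array([np.cos(a)-np.cos(a0),np.sin(a)-np.sin(a0)])/.04
  print(d,v.round(2),d/8)
E
```

```text
time_s: 4.22
position: [0.5116, 0.0813, 0.3063]
ee_rot: [2.908, 1.568, 0.045]
wrist_force: [-1.1, 0.3, 5.8]
gripper_width: 0.0164
{'time_s': 4.225, 'joint_positions': array([ 5.86766791e-02, -2.32242012e-02,  1.83027342e+00, -3.33229980e-05,
        1.33210113e+00,  1.35086872e+00]), 'qvel': array([-9.75172540e-04, -6.97392349e-04,  3.74094308e-04, -1.66521924e-05,
        1.80231461e-03,  2.28058661e-04]), 'effort': array([ 5.46793418e-02, -4.33782649e+01, -4.50346076e+01,  1.67887355e-02,
       -4.98649143e-01, -1.32904138e-02]), 'position': array([0.51161624, 0.0813365 , 0.30628267]), 'ee_rot': array([2.90840074, 1.56835381, 0.04542021]), 'wrist_force': array([-1.08649114,  0.27825244,  5.78892291]), 'ft_torque': array([ 0.00866538,  0.2858048 , -0.01527913]), 'gripper_width': 0.016434443891223387}
0 [0. 0.] 0.0
6 [ 0.11 -0.32] 0.75
12 [ 0.26 -0.63] 1.5
18 [ 0.44 -0.92] 2.25
24 [ 0.65 -1.19] 3.0
30 [ 0.88 -1.43] 3.75
36 [ 1.14 -1.65] 4.5
42 [ 1.42 -1.85] 5.25
48 [ 1.72 -2.01] 6.0
54 [ 2.04 -2.14] 6.75
60 [ 2.36 -2.23] 7.5
66 [ 2.7  -2.29] 8.25
72 [ 3.04 -2.32] 9.0
```

Knob gripped. Swing along the arc.

```bash
python3 -m handwheel '[[[0.05,-0.16,0,0,0,0.38,8],[0.11,-0.32,0,0,0,0.75,8],[0.26,-0.63,0,0,0,1.5,8],[0.44,-0.92,0,0,0,2.25,8],[0.65,-1.19,0,0,0,3,8],[0.88,-1.43,0,0,0,3.75,8],[1.14,-1.65,0,0,0,4.5,8],[1.42,-1.85,0,0,0,5.25,8],[1.72,-2.01,0,0,0,6,8],[2.04,-2.14,0,0,0,6.75,8],[2.2,-2.19,0,0,0,7.12,8],[2.36,-2.23,0,0,0,7.5,8],[2.36,-2.23,0,0,0,7.5,8],[2.36,-2.23,0,0,0,7.5,8]]]'
python3 -m handwheel '[[[0.17,-0.03,0,0,0,0.38,8],[0.34,-0.06,0,0,0,0.75,8],[0.34,-0.06,0,0,0,0.75,8]]]'
```

```text
time_s: 5.98
position: [0.6065, -0.0068, 0.3063]
ee_rot: [2.262, 1.567, 0.447]
wrist_force: [3.5, 6.0, 4.9]
gripper_width: 0.0168
time_s: 6.35
position: [0.6186, -0.009, 0.3062]
ee_rot: [-2.233, 1.567, 2.34]
wrist_force: [-13.1, 7.6, 12.9]
gripper_width: 0.0167
```

```bash
python3 -m handwheel '[[[0.04,0,0,0,0,0,8],[0.04,0,0,0,0,0,8],[0.04,0,0,0,0,0,8]]]'
python3 - <<'E'
from h import *
from scipy.spatial.transform import Rotation as R
r=R.from_euler('xyz',arm.read_state()['ee_rot']).as_matrix();print('jaw',np.degrees(np.arctan2(r[1,1],r[0,1])))
a=arm.get_image('top');save(a,'t2.png',(190,125,290,225),5)
E
```

```text
time_s: 6.72
position: [0.6192, -0.0089, 0.3062]
ee_rot: [-1.858, 1.565, 2.715]
wrist_force: [-21.3, 7.1, 18.9]
gripper_width: 0.0168
jaw -7.996407853871454
```

```bash
python3 -m handwheel '[[[-0.04,0,0,0,0,0,45],[-0.04,0,0,0,0,0,45],[-0.04,0,0,0,0,0,45],[-0.04,0,1,0,0,0,45],[-0.04,0,2,0,0,0,45],[0.1,0.7,2.2,0,0,1.3,45],[0.16,1.56,2.2,0,0,2.6,45],[0.16,1.56,2.2,0,0,3.9,45],[0.16,1.56,2.2,0,0,5.2,45],[0.16,1.56,2.2,0,0,6.5,45],[0.16,1.56,2.2,0,0,7.8,45],[0.16,1.56,2.2,0,0,9.1,45],[0.16,1.56,2.2,0,0,9.6,45],[0.16,1.56,2.2,0,0,9.6,45],[0.16,1.56,2.2,0,0,9.6,45],[0.16,1.56,2.2,0,0,9.6,45]]]'
python3 - <<'E'
from h import *
from scipy.spatial.transform import Rotation as R
c=arm.get_calibration('wrist');a=arm.get_image('wrist');b=arm.get_image('top')
s=arm.read_state()
r=R.from_euler('xyz',s['ee_rot']).as_matrix();print('jaw',np.degrees(np.arctan2(r[1,1],r[0,1])),s['joint_positions'],s['position'])
A=a;B=cv2.resize(b[125:225,190:260],None,fx=3.84,fy=3.84,interpolation=2)
save(np.hstack([A,B]),'w3.png')
print(proj(c,(.627,.0535,.169)),proj(c,(.635,.1175,.165)),proj(c,(.619,-.009,.162)))
E
```

```text
time_s: 8.78
position: [0.6271, 0.052, 0.3926]
ee_rot: [-2.255, 1.571, -2.627]
wrist_force: [-0.4, 0.9, -0.1]
gripper_width: 0.0451
jaw 68.72503110175116 [ 1.37953317e-03  2.14193683e-01  1.41668281e+00 -2.83456523e-06
  1.51078773e+00 -1.19809837e+00] [0.62707363 0.05206458 0.39264814]
[254.31315644 212.16258713] [340.60368065 189.78563361] [174.4081705  227.78262796]
```

View pics/w3.png

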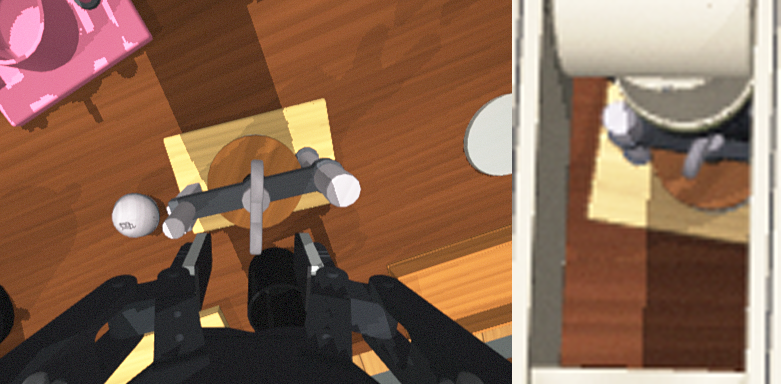

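Arm is shut at the catch; nut plate vertical in the wrist image, ends (257,160) and (256,253), knob (175,226), post (343,189).

```bash
python3 - <<'E'
from h import *
c=arm.get_calibration('wrist')
n1=atz(c,(257.5,161),.167);n2=atz(c,(256,252),.167);k=atz(c,(176,224),.162);p=atz(c,(343.5,189),.165)
A=lambda v:np.degrees(np.arctan2(v[1],v[0]))
print((n1+n2)/2,A(n1-n2),np.linalg.norm(n1-n2),k,p,(k+p)/2,A(k-p),np.linalg.norm((k-p)[:2]))
E
```

```text
[0.62578715 0.05588661 0.167     ] 158.09337103706292 0.0702657549629958 [ 0.61665153 -0.006506    0.162     ] [0.63516416 0.11965503 0.165     ] [0.62590784 0.05657452 0.1635    ] -98.34790233610238 0.1275120500482687
```

```bash
python3 -m handwheel '[[[-0.03,0.08,-0.7,0,0,-0.07,45],[-0.03,0.08,-1.4,0,0,-0.07,45],[-0.03,0.08,-1.84,0,0,-0.07,40],[-0.03,0.08,-1.84,0,0,-0.07,40],[-0.03,0.08,-1.84,0,0,-0.07,2],[-0.03,0.08,-1.84,0,0,-0.07,2],[-0.03,0.08,-1.84,0,0,-0.07,2],[-0.03,0.08,-1.84,0,0,-0.07,2],[-0.03,0.08,-1.84,0,0,-0.07,2],[-0.03,0.08,-1.84,0,0,-0.07,2],[-0.03,0.08,-1.84,0,0,-0.07,2]]]' 40
python3 - <<'E'
from h import *
print(arm.read_state())
E
```

```text
time_s: 10.25
position: [0.6264, 0.0551, 0.3208]
ee_rot: [0.287, 1.568, -0.094]
wrist_force: [-1.2, -1.7, 6.8]
gripper_width: 0.0081
{'time_s': 10.25, 'joint_positions': array([ 6.31132927e-03,  2.56786689e-01,  1.49996316e+00, -2.71416627e-04,
        1.38218385e+00, -1.18371845e+00]), 'qvel': array([ 0.00098762,  0.00030195,  0.00268334,  0.00036992, -0.00041927,
        0.00020642]), 'effort': array([  0.91857299, -58.14879298, -45.73129892,   0.49802464,
        -0.39498053,  -0.08640689]), 'position': array([0.62638617, 0.05510337, 0.32084561]), 'ee_rot': array([ 0.28709535,  1.56812403, -0.09362066]), 'wrist_force': array([-1.1689938 , -1.70715444,  6.80532832]), 'ft_torque': array([-0.27503933,  0.13313187, -0.03865081]), 'gripper_width': 0.008103842417447965}
```

```bash
python3 -m handwheel '[[[0,0,-0.005,0,0,-0.8,2],[0,0,-0.011,0,0,-1.6,2],[0,0,-0.017,0,0,-2.4,2],[0,0,-0.022,0,0,-3.2,2],[0,0,-0.028,0,0,-4,2],[0,0,-0.034,0,0,-4.8,2],[0,0,-0.04,0,0,-5.6,2],[0,0,-0.045,0,0,-6.4,2],[0,0,-0.05,0,0,-7.2,2],[0,0,-0.056,0,0,-8,2],[0,0,-0.06,0,0,-8.8,2],[0,0,-0.067,0,0,-9.6,2],[0,0,-0.073,0,0,-10.4,2],[0,0,-0.078,0,0,-11.2,2],[0,0,-0.084,0,0,-12,2],[0,0,-0.09,0,0,-12.8,2],[0,0,-0.095,0,0,-13.6,2],[0,0,-0.1,0,0,-14.4,2],[0,0,-0.1,0,0,-14.4,2]]]'
python3 - <<'E'
from h import *
s=arm.read_state();print(s['joint_positions'][5],s['ft_torque'])
E
```

```text
time_s: 12.62
position: [0.6262, 0.055, 0.3168]
ee_rot: [2.162, 1.569, -0.231]
wrist_force: [-2.2, -3.0, 7.5]
gripper_width: 0.0085
0.828527478382233 [-0.41878425  0.51433022 -0.0946017 ]
```

```bash
python3 -m handwheel '[[[0,0,-0.005,0,0,-0.8,2],[0,0,-0.011,0,0,-1.6,2],[0,0,-0.017,0,0,-2.4,2],[0,0,-0.022,0,0,-3.2,2],[0,0,-0.028,0,0,-4,2],[0,0,-0.034,0,0,-4.8,2],[0,0,-0.034,0,0,-4.8,2]]]'
python3 -c "
from h import *
s=arm.read_state();print(s['joint_positions'][5],s['ft_torque'])"
python3 -m handwheel '[[[0,0,-0.005,0,0,-0.8,2],[0,0,-0.011,0,0,-1.6,2],[0,0,-0.017,0,0,-2.4,2],[0,0,-0.022,0,0,-3.2,2],[0,0,-0.028,0,0,-4,2],[0,0,-0.028,0,0,-4,2]]]'
python3 -c "
from h import *
s=arm.read_state();print(s['joint_positions'][5],s['ft_torque'])"
```

```text
time_s: 13.5
position: [0.6262, 0.0551, 0.3155]
ee_rot: [2.879, 1.569, -0.184]
wrist_force: [-2.7, -1.3, 7.4]
gripper_width: 0.0081
1.498764151528624 [-0.30856185  0.56497249 -0.12085894]
time_s: 14.25
position: [0.6262, 0.0552, 0.3144]
ee_rot: [-2.796, 1.569, -0.134]
wrist_force: [-2.1, -1.8, 8.0]
gripper_width: 0.008
2.0572273329908555 [-0.24194448  0.58121175 -0.10756044]
```

```bash
python3 -m handwheel '[[[0,0,0,0,0,0,42],[0,0,0,0,0,0,42],[0,0,0,0,0,0,42],[0,0,0.6,0,0,0,42],[0,0,1.2,0,0,0,42],[0,0,1.2,0,0,1.25,42],[0,0,1.2,0,0,2.5,42],[0,0,1.2,0,0,3.75,42],[0,0,1.2,0,0,5,42],[0,0,1.2,0,0,6.25,42],[0,0,1.2,0,0,7.5,42],[0,0,1.2,0,0,8.75,42],[0,0,1.2,0,0,10,42],[0,0,1.2,0,0,11.25,42],[0,0,1.2,0,0,12.5,42],[0,0,1.2,0,0,13.75,42],[0,0,1.2,0,0,15,42],[0,0,1.2,0,0,16.25,42],[0,0,1.2,0,0,17.5,42]]]'
python3 -m handwheel '[[[0,0,0,0,0,1.25,42],[0,0,0,0,0,2.5,42],[0,0,0,0,0,3.75,42],[0,0,0,0,0,5,42],[0,0,0,0,0,5,42],[0,0,0,0,0,5,42],[0,0,0,0,0,5,42]]]'
python3 - <<'E'
from h import *
s=arm.read_state();print(s['joint_positions'][5],s['ft_torque'])
a=arm.get_image('wrist');save(a,'w4.png')
E
```

```text
time_s: 16.62
position: [0.6258, 0.0553, 0.3603]
ee_rot: [-2.043, 1.57, 3.07]
wrist_force: [-0.0, 0.2, -0.1]
gripper_width: 0.0415
time_s: 17.5
position: [0.6259, 0.0553, 0.3606]
ee_rot: [2.993, 1.571, 2.513]
wrist_force: [-0.5, 0.4, -0.1]
gripper_width: 0.042
-1.0837716256457302 [-0.0179019 -0.0094398  0.036025 ]
```

View pics/w4.png

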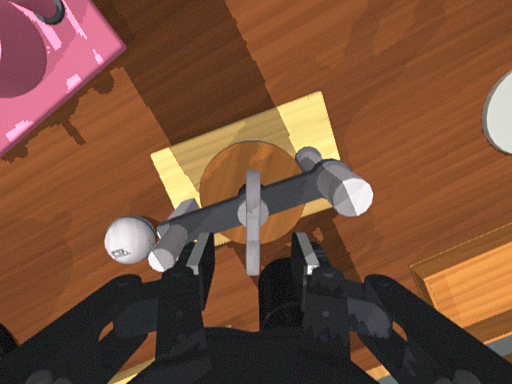

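The plate stands vertical at column 253, between the fingers, and the arm is still shut with the lid in place. Descend and regrip.

```bash
python3 -m handwheel '[[[0,0,-0.6,0,0,0,42],[0,0,-1.2,0,0,0,42],[0,0,-1.2,0,0,0,42],[0,0,-1.2,0,0,0,42],[0,0,-1.2,0,0,0,2],[0,0,-1.2,0,0,0,2],[0,0,-1.2,0,0,0,2],[0,0,-1.2,0,0,0,2],[0,0,-1.2,0,0,0,2],[0,0,-1.2,0,0,0,2],[0,0,-1.2,0,0,0,2]]]' 40
python3 -c "
from h import *
s=arm.read_state();print(s['joint_positions'][5],s['ft_torque'])"
python3 -m handwheel '[[[0,0,-0.005,0,0,-0.7,2],[0,0,-0.01,0,0,-1.4,2],[0,0,-0.015,0,0,-2.1,2],[0,0,-0.02,0,0,-2.8,2],[0,0,-0.026,0,0,-3.5,2],[0,0,-0.031,0,0,-4.2,2],[0,0,-0.036,0,0,-4.9,2],[0,0,-0.042,0,0,-5.6,2],[0,0,-0.042,0,0,-5.6,2]]]'
python3 -c "
from h import *
s=arm.read_state();print(s['joint_positions'][5],s['ft_torque'])"
```

```text
time_s: 18.92
position: [0.6262, 0.0552, 0.3139]
ee_rot: [0.387, 1.569, -0.091]
wrist_force: [-0.7, -0.2, 5.5]
gripper_width: 0.0081
-1.085975265116633 [-0.16552624  0.22172702 -0.10383986]
time_s: 20.05
position: [0.6261, 0.0553, 0.3125]
ee_rot: [1.018, 1.569, -0.243]
wrist_force: [-3.0, -1.0, 7.6]
gripper_width: 0.008
-0.30361217223409953 [-0.1847037   0.49237849  0.83807833]
```

```bash
python3 -m handwheel '[[[0,0,0,0,0,-0.2,2],[0,0,0,0,0,-0.2,2],[0,0,0,0,0,-0.2,2]]]'
python3 - <<'E'
from h import *
s=arm.read_state();print(s['joint_positions'][5],s['ft_torque'])
c=arm.get_calibration('wrist');a=arm.get_image('wrist');save(a,'w5.png')
for p in ((.635,.1175,.165),(.619,-.009,.162)):print(proj(c,p))
E
```

```text
time_s: 20.42
position: [0.6259, 0.0554, 0.3125]
ee_rot: [0.765, 1.57, -0.522]
wrist_force: [-5.9, -1.0, 9.0]
gripper_width: 0.0079
-0.2772200851646823 [-0.19023675  0.91908794  1.00350365]
[313.89696802 146.64731641]
[205.13945465 364.45179036]
```

View pics/w5.png

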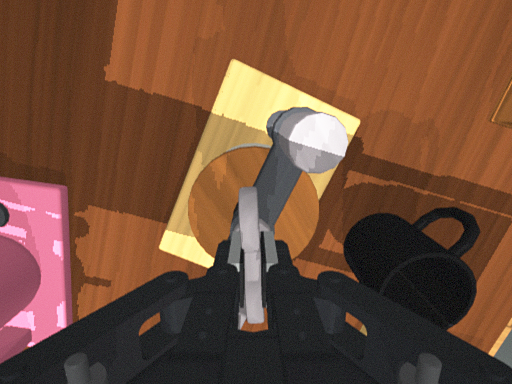

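Torque and lateral force climb with almost no rotation, so the nut is on its hard stop. Release, lift and look.

```bash
python3 -m handwheel '[[[0,0,0,0,0,0.3,2],[0,0,0,0,0,0.3,42],[0,0,0,0,0,0.3,42],[0,0,0,0,0,0.3,42],[0,0,1,0,0,0.3,42],[0,0,2.2,0,0,0.3,42],[-0.5,0,2.2,0,0,-4,42],[-0.5,0,2.2,0,0,-4,42],[-0.5,0,2.2,0,0,-4,42],[-0.5,0,2.2,0,0,-4,42],[-0.5,0,2.2,0,0,-4,42],[-0.5,0,2.2,0,0,-4,42],[-0.5,0,2.2,0,0,-4,42]]]'
python3 - <<'E'
from h import *
s=arm.read_state();print(s['joint_positions'][5],s['ft_torque'])
c=arm.get_calibration('wrist');a=arm.get_image('wrist');save(a,'w6.png',(120,30,400,300),2.2)
for p in ((.635,.1175,.165),(.619,-.009,.162)):print((proj(c,p)-[120,30])*2.2)
E
```

```text
time_s: 22.1
position: [0.6059, 0.0553, 0.3989]
ee_rot: [-1.188, 1.571, -3.034]
wrist_force: [0.1, 0.5, -0.6]
gripper_width: 0.042
0.281900697739405 [-0.00070332  0.03099013  0.02387527]
[323.39772597 192.03093261]
[368.29500026 537.84896143]
```

View pics/w6.png

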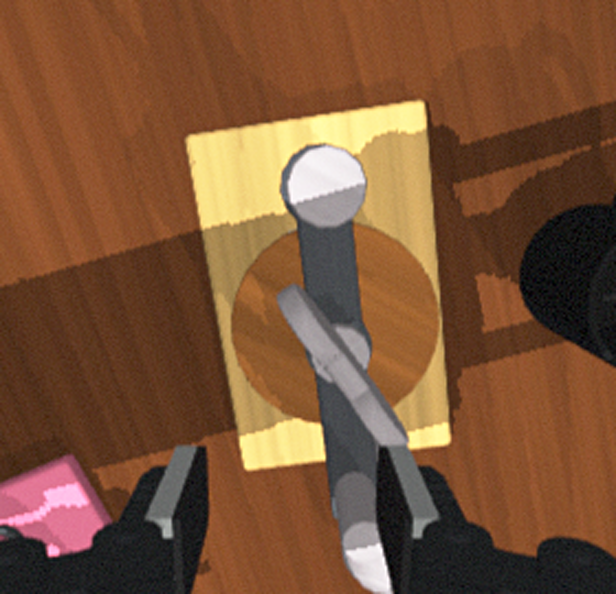

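```bash
python3 - <<'E'
from h import *
c=arm.get_calibration('wrist')
U=lambda x,y:(120+x/2.2,30+y/2.2)
A=lambda v:np.degrees(np.arctan2(v[1],v[0]))
for z in (.159,.163):
  n1=atz(c,U(288,296),z);n2=atz(c,U(394,437),z);print((n1+n2)/2,A(n1-n2),np.linalg.norm(n1-n2))
p=atz(c,U(324,186),.165);print(p)
# arm bar edges midline on top z=.119
m1=atz(c,U(326,235),.119);m2=atz(c,U(352,470),.119);print(A(m2-m1))
l=atz(c,U(334,322),.085);print('lid',l,A(p-l))
E
```

```text
[0.62635342 0.05732398 0.159     ] 110.83479061398594 0.06468280109761457
[0.62634927 0.05858835 0.163     ] 110.83479061398594 0.06345038512931923
[0.63567226 0.11921804 0.165     ]
-98.45249359748088
lid [0.62818772 0.05718543 0.085     ] 83.12023463297483
```

Estimated turn is about 3.97 rad from the start, against a firm stop. I'll regrip squarely and check the stop in small steps.

```bash
python3 -m handwheel '[[[0.5,0,0,0,0,1.2,42],[0.5,0,0,0,0,2.4,42],[0.5,0,0,0,0,3.6,42],[0.5,0,-0.7,0,0,4.5,42],[0.5,0,-1.5,0,0,4.5,42],[0.5,0,-2.16,0,0,4.5,42],[0.5,0,-2.16,0,0,4.5,42],[0.5,0,-2.16,0,0,4.5,2],[0.5,0,-2.16,0,0,4.5,2],[0.5,0,-2.16,0,0,4.5,2],[0.5,0,-2.16,0,0,4.5,2],[0.5,0,-2.16,0,0,4.5,2],[0.5,0,-2.16,0,0,4.5,2]]]' 60
python3 -c "
from h import *
s=arm.read_state();print(s['joint_positions'][[0,5]],s['ft_torque'])"
for i in 1; do python3 -m handwheel '[[[0,0,0,0,0,-0.25,2],[0,0,0,0,0,-0.25,2]]]'; done
python3 -c "
from h import *
s=arm.read_state();print(s['joint_positions'][[0,5]],s['ft_torque'])"
python3 -m handwheel '[[[0,0,0,0,0,-0.25,2],[0,0,0,0,0,-0.25,2]]]'
python3 -c "
from h import *
s=arm.read_state();print(s['joint_positions'][[0,5]],s['ft_torque'])"
python3 -m handwheel '[[[0,0,0,0,0,-0.25,2],[0,0,0,0,0,-0.25,2]]]'
python3 -c "
from h import *
s=arm.read_state();print(s['joint_positions'][[0,5]],s['ft_torque'])"
```

```text
time_s: 23.78
position: [0.6261, 0.0551, 0.3147]
ee_rot: [0.852, 1.569, -0.366]
wrist_force: [-4.7, -1.8, 4.8]
gripper_width: 0.0073
[ 0.00634523 -0.34631019] [-0.23153165  0.81528705  0.24552923]
time_s: 24.02
position: [0.626, 0.0551, 0.3147]
ee_rot: [0.726, 1.569, -0.526]
wrist_force: [-5.3, -2.6, 5.4]
gripper_width: 0.0077
[ 0.00644414 -0.31139542] [-0.30491317  0.82898306  0.67161046]
time_s: 24.28
position: [0.6259, 0.0551, 0.3147]
ee_rot: [0.426, 1.57, -0.861]
wrist_force: [-6.4, -1.6, 6.5]
gripper_width: 0.0077
[ 0.00659102 -0.27682416] [-0.38415123  1.06436607  1.00579582]
time_s: 24.52
position: [0.6256, 0.0552, 0.3147]
ee_rot: [-0.646, 1.57, -1.968]
wrist_force: [-8.8, -1.4, 8.0]
gripper_width: 0.0077
[ 0.0066707  -0.24215309] [-0.31726003  1.5312449   1.21143417]
```

Stop confirmed: about 1 N·m builds up over the next 6° with no free turn. I'll unwind the elastic part, release, then seat the arm against its catch once more by the knob.

```bash
python3 -m handwheel '[[[0,0,0,0,0,0.5,2],[0,0,0,0,0,0.5,2],[0,0,0,0,0,0.5,42],[0,0,0,0,0,0.5,42],[0,0,0,0,0,0.5,42],[0,0,1,0,0,0.5,42],[0,0,1.6,0,0,0.5,42],[-0.18,-0.8,1.6,0,0,-0.6,42],[-0.18,-1.6,1.6,0,0,-1.7,42],[-0.18,-1.6,1.2,0,0,-2.8,42],[-0.18,-1.6,0.5,0,0,-2.8,42],[-0.18,-1.6,-0.2,0,0,-2.8,42],[-0.18,-1.6,-0.2,0,0,-2.8,42],[-0.18,-1.6,-0.2,0,0,-2.8,8],[-0.18,-1.6,-0.2,0,0,-2.8,8],[-0.18,-1.6,-0.2,0,0,-2.8,8],[-0.18,-1.6,-0.2,0,0,-2.8,8],[-0.18,-1.6,-0.2,0,0,-2.8,8]]]' 30
python3 -m handwheel '[[[0.03,0,0,0,0,0,8],[0.06,0,0,0,0,0,8],[0.06,0,0,0,0,0,8]]]'
```

```text
time_s: 26.78
position: [0.6183, -0.0088, 0.306]
ee_rot: [-1.129, 1.57, -2.843]
wrist_force: [-7.6, -0.9, 2.8]
gripper_width: 0.0172
time_s: 27.15
position: [0.6193, -0.0088, 0.3059]
ee_rot: [-1.371, 1.564, -3.084]
wrist_force: [-21.1, -0.8, 9.8]
gripper_width: 0.0168
```

The arm is at the same stop position as before (0.6193 at 21 N). Release, lift clear and make the final check.

```bash
python3 -m handwheel '[[[-0.04,0,0,0,0,0,8],[-0.04,0,0,0,0,0,42],[-0.04,0,0,0,0,0,42],[-0.04,0,0,0,0,0,42],[-0.04,0,1,0,0,0,42],[-0.04,0,2,0,0,0,42],[-1,0,3,0,0,0,42],[-2,-0.5,3.2,0,0,0,42],[-3.5,-1.5,3.2,0,0,0,42],[-5,-3,3.2,0,0,0,42],[-5,-4,3.2,0,0,0,42],[-5,-5,3.2,0,0,0,42],[-5,-5,3.2,0,0,0,42],[-5,-5,3.2,0,0,0,42],[-5,-5,3.2,0,0,0,42]]]'
python3 - <<'E'
from h import *
a=arm.get_image('scene');b=arm.get_image('top')
A=cv2.resize(a[145:245,240:340],None,fx=4,fy=4,interpolation=2);B=cv2.resize(b[125:225,190:290],None,fx=4,fy=4,interpolation=2)
save(np.hstack([A,B]),'f.png')
E
```

```text
time_s: 29.02
position: [0.4214, -0.2078, 0.4326]
ee_rot: [2.657, 1.571, 0.945]
wrist_force: [-0.1, -0.6, -0.0]
gripper_width: 0.0422
```

View pics/f.png

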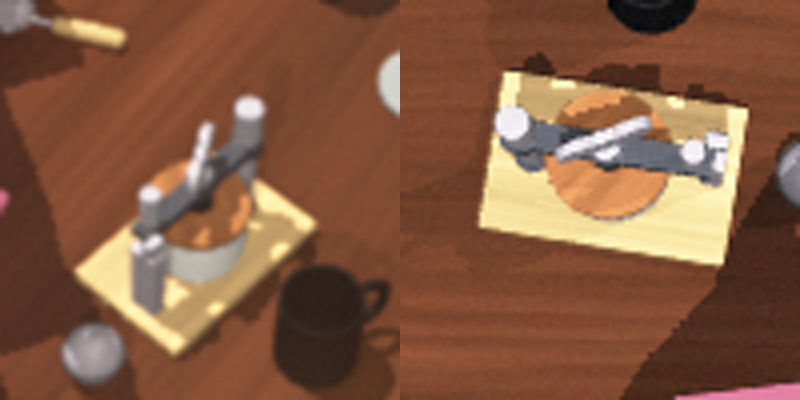

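```bash
python3 -c "
from cell import arm
print(arm.close_job())"
```

```text
the job is handed in; nothing more can be done
None
```

The tea jar is clamped shut and the job was handed in at about 29 s. I swung the arm of the wooden stand closed against its catch. Then I turned the wing nut clockwise to its hard stop in two grips, with a third to check the stop.

**Last checks:**
- **Arm:** I pushed the knob towards the catch again after tightening. It stopped at x = 0.619 m with 21 N, the same place as before.
- **Nut:** When I tried to turn it further, torque built up to about 1 N·m over 6° with no free turn.
- **Lid and surroundings:** The last pictures show the lid square on the jar, the arm shut, and the infuser and mug behind the stand where they were. I did not measure the other things on the ledge.

**What did not fully agree:** The nut turned about 3.97 to 4.0 rad by the images and the last joint, not 4.2. It may have started slightly turned (about 0.2 rad), which I could not confirm, so I relied on the hard stop as proof that it is tight. I did not measure how hard the foot presses on the lid.

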